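# Gauge a tooth segment in the bench caliper

### The job

Measure the length of the yellow stone tooth segment in the bench caliper: slide the jaw open by its red thumb piece, stand the segment teeth up on the middle of the caliper's beam, lengthwise between the jaws, and let go of it. Then slide the jaw shut with the thumb piece until both jaws press on the segment's ends and the thumb piece's spring gives by about half its travel, hold that for a second, and leave the jaws closed on the segment. Handle the segment gently, no hard squeeze or drop, and leave the other things on the bench where they are.

Things in the scene. Friction and masses are not known exactly. Their poses are not given: they have to be found in the camera images.
- gauge: Bench caliper, fixed to the bench: grey base 90 x 250 x 18 mm carrying a steel beam 30 mm wide along the gauge's y axis, flat top 40 mm above the bench (the segment stands on this). Upright dark steel fixed jaw at one end, sliding jaw towards +y of it. Origin: on the bench, on the beam's centre line, 60 mm to +y of the fixed jaw's face; z up.
- fixed_jaw: Fixed jaw, dark steel, 30 mm wide (x), 14 mm thick, rising 38 mm above the beam; origin at the foot of its measuring face, at beam top height; the face looks to +y of the gauge.
- fixed_face (a point): Point on the fixed jaw's measuring face, centred in x, 10 mm above the beam.
- jaw_blade: Sliding jaw, dark steel, 30 mm wide, 12 mm thick, rising 38 mm above the beam, on an aluminium carriage 42 mm wide that extends 84 mm to +y of the face, top 8 mm above the beam; origin at the foot of its measuring face, which looks to -y of the gauge.
- jaw_face (a point): Point on the sliding jaw's measuring face, centred in x, 10 mm above the beam.
- jaw (a joint): Gap between the two jaw faces in m: 0 shut, 0.100 fully open; grows as the sliding jaw moves to +y of the gauge. Slides with about 1 N of friction and stays where it is left.
- thumb (a joint): Travel of the sprung red thumb piece against its spring, in m: 0 at rest (held there by 1.6 N), up to 0.012 when pushed to -y (shutting direction) while the jaw is blocked, 400 N/m, so 4 N at half travel.
- thumb_top (a point): Centre of the top of the red thumb piece: upright block 18 mm (gauge x) by 12 mm (gauge y), 38 mm tall, standing on the carriage; its top is 46 mm above the beam, its middle 62 mm to +y of the sliding jaw's face when at rest. Free space of 44 mm between it and the jaw.
- yellow_segment: Yellow stone segment: rectangular base 18 mm (own x) by 40 mm long (own y) by 18 mm tall, with a row of three ivory teeth 10 mm wide on top, 27.5 mm tall in all, 35 g. Its length is the 40 mm. Origin: centre of its underside; z up. It lies on the mat (top 3 mm above the bench).
- pink_segment: Bystander: the same shape in pink stone, on the mat. Leave it.
- blue_segment: Bystander: the same shape in blue stone, on the mat. Leave it.
- mat: Dark green mat fixed to the bench, 130 x 260 x 3 mm, with the three segments in a row about 85 mm apart along its y; origin under its centre.
- model: Bystander: cream plaster jaw model with teeth, 55 x 66 x 34 mm; origin under its centre.
- bowl: Bystander: green mixing bowl, 110 mm across, 55 mm tall; origin under its centre.
- jar: Bystander: amber glass jar, 56 mm across, 60 mm tall; origin under its centre.
- bottle: Bystander: white bottle with a blue label, 48 mm across, 65 mm tall; origin under its centre.
- spatula: Bystander: mixing spatula lying flat, 170 mm long.

How it is judged:
By the outcome, as a careful person would: the job done as asked, in the order asked, and still so for the second after the job is handed in, with the robot touching nothing.
It also fails if it takes over 66 s, if anything falls off the work surface, if the arm or the gripper's body presses on something with over 40 N, if the wrist force passes 120 N, or if a joint passes its speed limit or range.

### The arm

A 7-joint arm with a two-finger parallel gripper is mounted at the origin on the work surface. World frame = base frame: x ahead of the robot, y to its left, z up, the work surface at z = 0. Lengths are in m, angles in rad, forces in N, time in s.
With the tool pointing down it reaches from about 0.35 to 0.9 m from the base axis. Payload 7.2 kg.
Tool frame: the origin (TCP) lies between the finger pads; the fingertips stand 19 mm ahead of it and the grasp point (between the pads) is the TCP; z points along the fingers, y is the line along which they close (so a half turn about z gives the same grasp; the last joint's range is limited). The gripper opens to 88 mm and grips with 3 to 60 N. Pads are 20 mm wide; open, the fingers measure 115 mm over their backs; the gripper's body (75 mm by 178 mm) begins 61 mm behind the grasp point.
Start: joints at [1.079, 0.411, -0.013, 1.596, 0.006, 1.134, -0.082], TCP at [0.257, -0.57, 0.242] pointing down, gripper open.
Joint ranges: [-2.95, 2.95], [-0.29, 1.99], [-1.47, 1.44], [0.14, 2.54], [-1.03, 4.17], [0.13, 1.85], [-2.86, 2.86]. Speed limits (rad/s): [2.39, 2.39, 3.01, 3.01, 3.14, 3.14, 3.14].

### API

Orientations are given as a rotation vector (axis times angle).
In Python, from plant import bot gives the robot as it stands. The module is installed in compiled form; this text tells all that it offers.
- The arm moves only by the shell command python3 -m handwheel 'ROWS' [OPENING] [FORCE]. ROWS is JSON, a list of rows, each a list of 2 entries, a list of its own where there are three numbers: the shift along the tool's x, y, z scaled (see below), then the turn, a rotation vector about the tool's x, y, z scaled (see below). In form: [[[x, y, z], [wx, wy, wz]], ...]. A call has 1 to 8 rows; each row shifts and turns the commanded pose from where the row before left it, along the tool's axes as they then stand; what a row does not reach is not made up. The controller multiplies each number of a shift by 0.25 m and each number of a turn by 180 degrees. A row lasts 1/12 s, in which the tool goes at most 41.7 mm and 7.16 degrees, less where a joint would pass 70% of its speed; a pose out of reach is approached as far as the arm can. A call with a number of a shift or a turn outside -1 to 1 is refused whole. A call with a gripper value outside its range is refused whole. OPENING is the opening, from 0 (shut) to 1 (fully open), set as the call begins (- or left out, the last holds). The fingers move at their own pace and stop on an object; FORCE is the grip in N (left out, the last holds). Time passes only in rows, so rows that do not move let the fingers close. It gives the time, the measured TCP pose, the force, the opening and the grip force at its end, in the units of the state.
- bot.read_state(): the state, without advancing time (a new reading comes with each control period).
- bot.read_camera(name): name is "side" or "top"; returns the picture (480x640x3 uint8, red, green, blue); there is no depth.
- bot.camera_info(name): a dict with "vertical_fov" (degrees; the focal length in pixels is half the picture's height over the tangent of half this angle, whatever the lens; pixels are square), "cx", "cy" (the principal point, pixels), "origin" and "attitude" of the camera in the world. Camera axes: x right, y down, z forward; pixel columns grow to the right and rows downward; lengths in m; the calibration is good to about 2 mm. A picture is of the moment at which its call begins. camera_info takes no time and is no camera call.
- bot.sign_off(): hands the job in; it is judged then, once.
Trained networks look in the newest picture that a camera, given by its name, has taken for a name from the list of things; names that differ only in an ending like _2 or _b are one class to them, and where a whole thing is asked for, a point or a joint stands for the part that bears it (a point fixed in the world has none). Each returns a list of dicts, best first, with "score" (0 to 1); they miss things now and then, are a little off and sometimes report something else, mostly with a low value. They report only what shows in the picture. A call takes as long as a camera call.
- bot.outline_of(label, camera): "region" (480x640 bool, what is visible of it).
- bot.place_of(label, camera): "at" ([x, y, z] in m, in world coordinates, good to about 4 mm: a listed point, or the origin of a listed thing).
The state is a dict: "time_s": time; "joint_positions": joint angles; "joint_velocities": joint speeds; "joint_torque": joint torques, N m; "position": TCP position; "eef_rot": TCP orientation; "contact_force": force on the tool from outside, world axes, zero at the start; "ft_torque": the same for the moment, N m; "opening": finger opening in m; "finger_force": force on a finger pad.
Only numpy, scipy, OpenCV 4.12 (cv2) and the standard library are available. Lean on these libraries where they do the work, as an engineer would, in place of code of your own. Each camera call takes 0.05 s, during which the arm holds its last target. There are 200 camera calls.

## Working session

There is one attempt and no reset: what is moved stays moved. The work goes in short steps, Python scripts to look and compute and a shell command to move; the robot and the scene stay as the last step left them, time stands still between calls to the robot, and variables do not carry over. Pictures are saved under pics/ and viewed, at most 10 in all, crops included, and the job is handed in when it is done.

```bash
mkdir -p pics; python3 - <<'E'
from plant import bot
import cv2,numpy as np
s=bot.read_state();print({k:np.round(v,3) for k,v in s.items()})
for c in("top","side"):
    im=bot.read_camera(c);cv2.imwrite(f"pics/{c}0.png",im[:,:,::-1]);print(bot.camera_info(c))
    for n in("gauge","fixed_jaw","fixed_face","jaw_blade","jaw_face","thumb_top","yellow_segment","pink_segment","blue_segment","mat","model","bowl","jar","bottle","spatula"):
        print(c,n,[(np.round(d["at"],4),round(d["score"],2)) for d in bot.place_of(n,c)[:2]])
print(bot.read_state()["time_s"])
E
```

```text
{'time_s': np.float64(0.0), 'joint_positions': array([ 1.079,  0.412, -0.013,  1.597,  0.006,  1.134, -0.082]), 'joint_velocities': array([ 0.001,  0.001,  0.   , -0.   , -0.002, -0.001, -0.001]), 'joint_torque': array([-0.0000e+00, -5.8794e+01,  6.4200e-01, -2.9107e+01, -5.4000e-02,
        1.8000e-02,  0.0000e+00]), 'position': array([ 0.257, -0.569,  0.241]), 'eef_rot': array([-3.07e+00, -6.60e-01,  1.00e-03]), 'contact_force': array([-0.131,  0.516, -0.049]), 'ft_torque': array([-0.001,  0.002,  0.058]), 'finger_force': np.float64(0.0), 'opening': np.float64(0.087)}
{'vertical_fov': 48.89641738842992, 'cx': 322.1672606304342, 'cy': 231.54652020349664, 'origin': array([ 5.60208714e-01, -9.45600815e-04,  1.60275081e+00]), 'attitude': array([-2.23950906,  2.17746967, -0.06045838])}
top gauge [(array([ 5.281e-01, -2.127e-01, -5.000e-04]), 0.97)]
top fixed_jaw []
top fixed_face []
top jaw_blade [(array([ 0.527 , -0.2531,  0.0399]), 0.44)]
top jaw_face [(array([ 0.5328, -0.2487,  0.048 ]), 0.37), (array([ 0.5267, -0.2501,  0.0406]), 0.24)]
top thumb_top [(array([ 7.216e-01,  2.200e-01,
[... 1028 characters left out ...]
92, -0.267 ,  0.0406]), 0.51)]
side fixed_face [(array([ 0.5281, -0.2649,  0.0499]), 0.43)]
side jaw_blade [(array([ 0.5321, -0.2476,  0.0423]), 0.44)]
side jaw_face [(array([ 0.5309, -0.2493,  0.0525]), 0.5)]
side thumb_top []
side yellow_segment [(array([0.4994, 0.2126, 0.0022]), 0.52)]
side pink_segment [(array([0.5257, 0.2872, 0.0019]), 0.72)]
side blue_segment [(array([ 0.5414,  0.1241, -0.0008]), 0.57)]
side mat [(array([0.5245, 0.2083, 0.0021]), 0.8)]
side model []
side bowl [(array([0.5418, 0.1202, 0.0022]), 0.75), (array([ 0.7454,  0.0376, -0.0013]), 0.58)]
side jar [(array([0.7177, 0.2185, 0.0009]), 0.66)]
side bottle [(array([ 0.72  , -0.2016,  0.0064]), 0.56)]
side spatula []
1.6
```

View pics/top0.png

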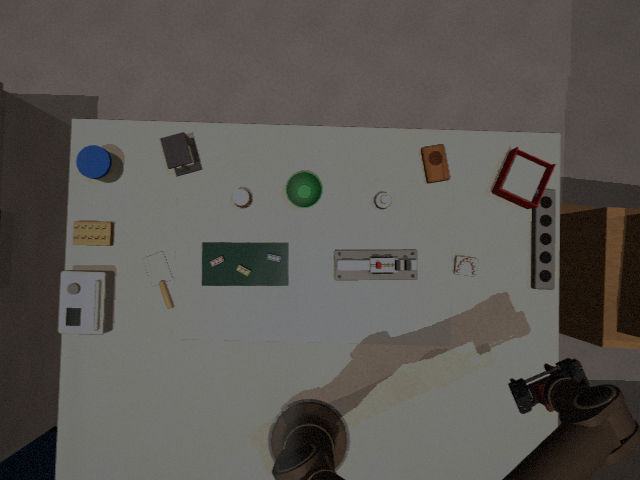

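View pics/side0.png

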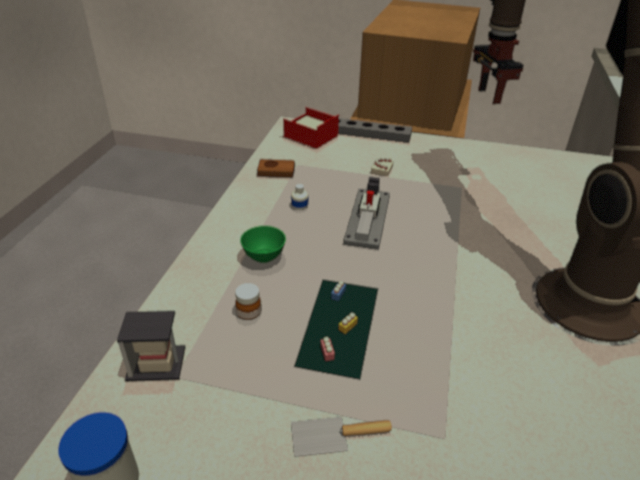

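The top view shows the yellow segment at about (243,270), tilted on the mat, and the gauge at (376,264) with its jaw nearly shut and red thumb at about (379,265). The side view agrees. Next I'll get the yaw angles and finer positions from the outlines.

```bash
cat > h.py <<'E'
from plant import bot
import cv2,numpy as np
from scipy.spatial.transform import Rotation as R
def ray(c,uv,z):
    i=bot.camera_info(c);f=240/np.tan(np.radians(i["vertical_fov"])/2)
    uv=np.atleast_2d(uv).astype(float)
    d=np.c_[(uv[:,0]-i["cx"])/f,(uv[:,1]-i["cy"])/f,np.ones(len(uv))]@R.from_rotvec(i["attitude"]).as_matrix().T
    return i["origin"]+d*((z-i["origin"][2])/d[:,2])[:,None]
def pca(c,m,z):
    v,u=np.nonzero(m);p=ray(c,np.c_[u,v],z)[:,:2]
    w,V=np.linalg.eigh(np.cov((p-p.mean(0)).T));a=V[:,1]
    return p.mean(0).round(4),round(np.degrees(np.arctan2(a[1],a[0]))%180,1),np.round(np.sqrt(12*w),4),len(u)
E
python3 - <<'E'
from h import *
ims={c:bot.read_camera(c) for c in("top","side")}
for n,z in(("yellow_segment",.018),("gauge",.018),("thumb_top",.08),("jaw_blade",.06),("fixed_jaw",.078),("mat",.003)):
  for c in("top","side"):
    for d in bot.outline_of(n,c)[:2]: print(n,c,round(d["score"],2),*pca(c,d["region"],z))
for n in("yellow_segment","thumb_top","jaw_face","fixed_face"):
  for c in ims: print(n,c,[(np.round(d["at"],4),round(d["score"],2)) for d in bot.place_of(n,c)[:2]])
# colour-based
hsv={c:cv2.cvtColor(ims[c],cv2.COLOR_RGB2HSV) for c in ims}
for c,box in(("top",(225,255,260,285)),("side",(330,365,305,340))):
    u0,u1,v0,v1=box;m=np.zeros((480,640),bool);h=hsv[c][v0:v1,u0:u1]
    m[v0:v1,u0:u1]=(h[...,0]<35)&(h[...,2]>70); print("col",c,*pca(c,m,.02))
h=hsv["top"];m=np.zeros((480,640),bool);m[250:280,360:400]=((h[...,0]<8)|(h[...,0]>172))[250:280,360:400]&(h[...,1]>130)[250:280,360:400];print("red",*pca("top",m,.08))
a=cv2.resize(ims["top"][250:285,325:425],None,fx=8,fy=8,interpolation=3);b=cv2.resize(ims["top"][250:285,200:300],None,fx=8,fy=8,interpolation=3)
cv2.imwrite("pics/crop.png",np.vstack([a,b])[:,:,::-1])
E
```

```text
yellow_segment side 0.62 [0.5017 0.2139] 72.5 [0.0214 0.0491] 187
gauge top 0.92 [ 0.5297 -0.1881] 91.7 [0.0887 0.2488] 2453
gauge top 0.31 [0.5196 0.2034] 90.8 [0.1317 0.2617] 3522
gauge side 0.82 [ 0.5281 -0.1829] 92.2 [0.0899 0.31  ] 2277
thumb_top side 0.69 [0.4923 0.2722] 73.6 [0.0234 0.0474] 230
thumb_top side 0.44 [ 0.5263 -0.1728] 97.1 [0.0143 0.0532] 64
jaw_blade top 0.61 [ 0.5304 -0.2464] 5.4 [0.0166 0.0296] 59
jaw_blade top 0.41 [0.5427 0.115 ] 80.5 [0.0218 0.0417] 110
jaw_blade side 0.69 [ 0.5304 -0.2052] 96.8 [0.0189 0.0607] 90
jaw_blade side 0.46 [ 0.5292 -0.2546] 106.2 [0.0255 0.0494] 90
fixed_jaw top 0.56 [ 0.5316 -0.2715] 8.0 [0.0191 0.0297] 69
mat top 0.95 [0.52   0.2061] 90.7 [0.1315 0.2611] 3429
mat side 0.61 [0.5188 0.2214] 91.5 [0.1345 0.2572] 4991
yellow_segment top [(array([ 0.5274, -0.2532,  0.0399]), 0.61), (array([0.5051, 0.2132, 0.0024]), 0.57)]
yellow_segment side [(array([0.5003, 0.2109, 0.003 ]), 0.79)]
thumb_top top [(array([ 0.5316, -0.187 ,  0.0891]), 0.42), (array([0.539 , 0.1223, 0.0026]), 0.29)]
thumb_top side [(array([ 0.5291, -0.1863,  0.0876]), 0.41)]
jaw_face top [(array([ 0.5314, -0.2638,  0.0453]), 0.48), (array([ 0.5302, -0.2478,  0.0494]), 0.4)]
jaw_face side []
fixed_face top [(array([ 0.5294, -0.2683,  0.0478]), 0.63)]
fixed_face side [(array([ 0.5317, -0.2667,  0.0549]), 0.59)]
col top [0.5019 0.209 ] 62.6 [0.0194 0.0415] 76
col side [0.5006 0.2171] 67.9 [0.0251 0.0513] 219
red [ 0.5289 -0.1872] 15.6 [0.0144 0.018 ] 31
```

View pics/crop.png

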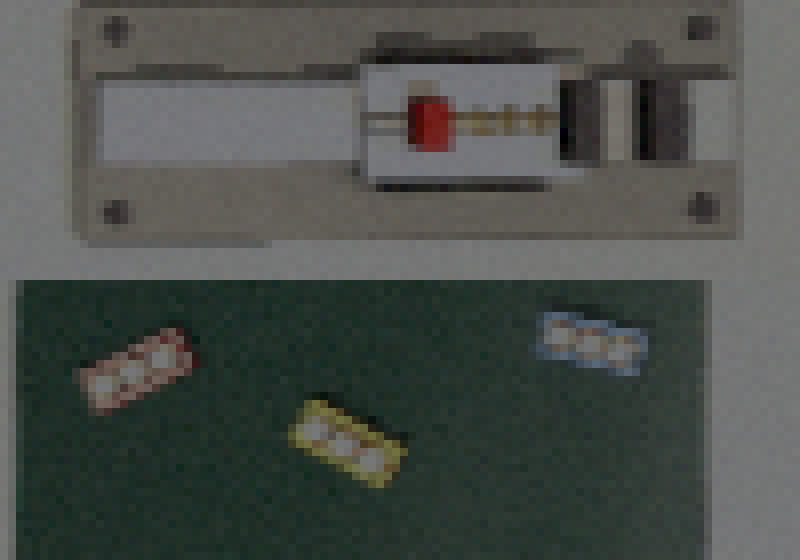

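The crop shows the segment's long axis about 63° from world x and the gauge's +y at about 91.6°. The gap is around 18 mm, with about 44 mm of free space between jaw and thumb. I'll turn the tool so that tool x is gauge +y and tool y is gauge +x, with the fingers shut to push the thumb piece open.

```bash
cat >> h.py <<'E'
def go(p,yaw_y):
    "print remaining turn/shift; yaw_y = wanted world angle (deg) of tool y"
    s=bot.read_state();M=R.from_rotvec(s["eef_rot"]).as_matrix()
    y=np.radians(yaw_y);Y=np.array([np.cos(y),np.sin(y),0]);Z=np.array([0,0,-1.]);T=np.c_[np.cross(Y,Z),Y,Z]
    d=np.array(p)-s["position"]
    print("t",round(s["time_s"],2),"pos",s["position"].round(4),"turn",(R.from_matrix(M.T@T).as_rotvec()/np.pi).round(4),"shift now",(M.T@d/.25).round(4),"shift in target axes",(T.T@d/.25).round(4),"F",s["contact_force"].round(2),"open",round(s["opening"],4),"ff",round(s["finger_force"],2))
E
python3 -m handwheel '[[[0,0,0],[0,0,-0.038]],[[0,0,0],[0,0,-0.038]],[[0,0,0],[0,0,-0.038]],[[0,0,0],[0,0,-0.038]],[[0,0,0],[0,0,-0.038]],[[0,0,0],[0,0,-0.038]],[[0,0,0],[0,0,-0.038]],[[0,0,0],[0,0,-0.038]]]' 0 5
python3 -m handwheel '[[[0,0,0],[0,0,-0.035]],[[0,0,0],[0,0,-0.035]]]'
python3 -c "
from h import *
go([.530,-.219,.16],1.6)"
```

```text
time_s: 3.37
position: [0.257, -0.5697, 0.2416]
eef_rot: [2.418, 2.005, -0.0]
contact_force: [0.2, 0.2, 0.0]
opening: 0.038
finger_force: 0.0
time_s: 3.53
position: [0.2569, -0.5697, 0.2416]
eef_rot: [2.184, 2.258, -0.0]
contact_force: [-0.4, 0.2, 0.7]
opening: 0.0248
finger_force: 0.0
t 3.53 pos [ 0.2569 -0.5697  0.2416] turn [-0.      0.      0.0017] shift now [1.3658 1.1384 0.3266] shift in target axes [1.3719 1.131  0.3266] F [-0.38  0.16  0.71] open 0.0248 ff 0.0
```

```bash
python3 -m handwheel '[[[0.114,0.095,0],[0,0,0]],[[0.114,0.095,0],[0,0,0]],[[0.114,0.095,0],[0,0,0]],[[0.114,0.095,0],[0,0,0]],[[0.114,0.095,0],[0,0,0]],[[0.114,0.095,0],[0,0,0]],[[0.114,0.095,0],[0,0,0]],[[0.114,0.095,0],[0,0,0]]]' 
python3 -m handwheel '[[[0.114,0.095,0.08],[0,0,0]],[[0.114,0.095,0.08],[0,0,0]],[[0.114,0.095,0.08],[0,0,0]],[[0.11,0.09,0.08],[0,0,0]],[[0,0,0],[0,0,0]]]'
python3 -c "
from h import *
go([.530,-.217,.082],1.6)
for c in('top','side'):
    im=bot.read_camera(c)
    cv2.imwrite(f'pics/{c}1.png',im[:,:,::-1])
a=cv2.imread('pics/side1.png')[165:265,310:430];cv2.imwrite('pics/s1c.png',cv2.resize(a,None,fx=6,fy=6,interpolation=2)[:600])
"
```

```text
time_s: 4.2
position: [0.4414, -0.3351, 0.2419]
eef_rot: [2.19, 2.252, -0.0]
contact_force: [0.9, -0.4, -0.3]
opening: 0.0008
finger_force: 0.0
time_s: 4.62
position: [0.5328, -0.2134, 0.1591]
eef_rot: [-2.176, -2.259, -0.005]
contact_force: [0.1, 1.3, -0.0]
opening: 0.0009
finger_force: 0.0
t 4.62 pos [ 0.5328 -0.2134  0.1591] turn [-0.0005 -0.0018  0.003 ] shift now [-0.0157 -0.0114  0.3082] shift in target axes [-0.0141 -0.0118  0.3082] F [ 0.15  1.26 -0.03] open 0.0009 ff 0.0
```

View pics/s1c.png

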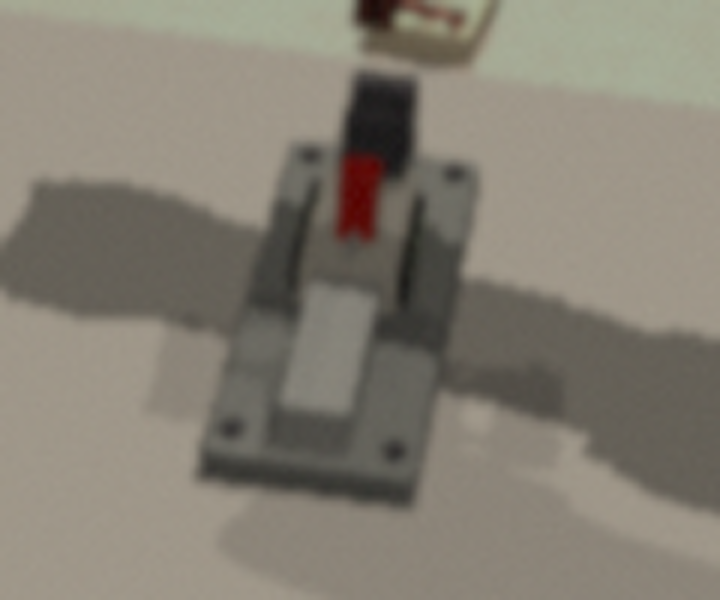

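The side crop shows the gauge unmoved, with the red thumb at about (370,200) in the full image and the gripper still above the crop. I'm descending into the free space between jaw and thumb.

```bash
python3 -m handwheel '[[[-0.008,-0.012,0.06],[0,0,0.003]],[[0,0,0.06],[0,0,0]],[[0,0,0.06],[0,0,0]],[[0,0,0.04],[0,0,0]],[[0,0,0.04],[0,0,0]],[[0,0,0.02],[0,0,0]],[[0,0,0.02],[0,0,0]],[[0,0,0],[0,0,0]]]' 
python3 -c "
from h import *
go([.530,-.215,.082],1.6)
a=bot.read_camera('top')[240:290,325:425];b=bot.read_camera('side')[150:225,320:420]
cv2.imwrite('pics/d1.png',np.hstack([cv2.resize(x,(400,s*4),interpolation=2)[:200] if 0 else cv2.copyMakeBorder(cv2.resize(x,None,fx=4,fy=4,interpolation=2),0,300-s*4,0,0,0) for x,s in((a,50),(b,75))])[:,:,::-1])"
```

```text
time_s: 5.38
position: [0.5271, -0.2242, 0.0868]
eef_rot: [-2.201, -2.241, 0.001]
contact_force: [0.1, -0.9, 0.8]
opening: 0.0003
finger_force: 0.0
t 5.38 pos [ 0.5271 -0.2242  0.0868] turn [-0.0002 -0.0001 -0.0031] shift now [0.0367 0.0125 0.0192] shift in target axes [0.0366 0.0128 0.0192] F [ 0.11 -0.89  0.84] open 0.0003 ff 0.0
```

View pics/d1.png

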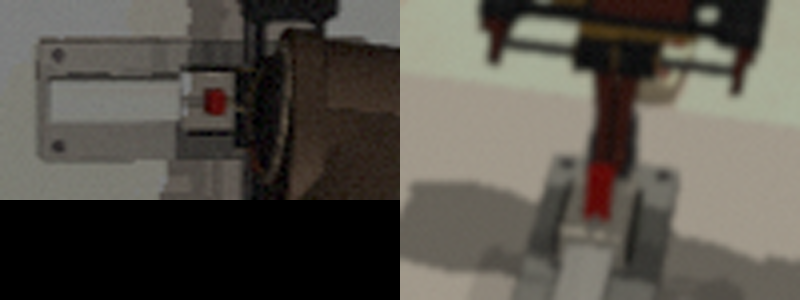

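The top crop shows the fingers behind the thumb with the red piece still at (378,265). The side crop shows the shut fingers standing between jaw and thumb. Now pushing towards +y to open the jaw.

```bash
python3 -m handwheel '[[[0.02,0.012,0.02],[0,0,-0.003]],[[0.03,0,0],[0,0,0]],[[0.03,0,0],[0,0,0]],[[0.03,0,0],[0,0,0]],[[0.03,0,0],[0,0,0]],[[0.03,0,0],[0,0,0]],[[0.03,0,0],[0,0,0]],[[0.03,0,0],[0,0,0]]]'
python3 -m handwheel '[[[0.03,0,0],[0,0,0]],[[0.03,0,0],[0,0,0]],[[0.015,0,0],[0,0,0]],[[0.01,0,0],[0,0,0]],[[0,0,0],[0,0,0]],[[0,0,0],[0,0,0]]]'
python3 -c "
from h import *
go([.528,-.146,.082],1.6)"
```

```text
time_s: 6.15
position: [0.5288, -0.1657, 0.0824]
eef_rot: [2.19, 2.252, -0.0]
contact_force: [0.3, -1.0, -0.4]
opening: 0.0009
finger_force: 0.7
time_s: 6.65
position: [0.5283, -0.1451, 0.0823]
eef_rot: [-2.19, -2.252, -0.0]
contact_force: [0.9, -0.6, 0.5]
opening: 0.0007
finger_force: 0.0
t 6.65 pos [ 0.5283 -0.1451  0.0823] turn [ 0.     -0.0001  0.    ] shift now [-0.0037 -0.0014  0.0013] shift in target axes [-0.0037 -0.0014  0.0013] F [ 0.85 -0.59  0.53] open 0.0007 ff 0.0
```

```bash
python3 -m handwheel '[[[-0.03,0,-0.03],[0,0,0]],[[0,0,-0.1],[0,0,0]],[[0,0,-0.15],[0,0,0]],[[0,0,-0.1],[0,0,0]],[[0.08,0,0],[0,0,0.038]],[[0.12,0,0],[0,0,0.038]],[[0.12,0,0],[0,0,0.038]],[[0.12,0,0],[0,0,0.038]]]' 0.55
python3 -c "
from h import *
go([.502,.2105,.09],-26)"
```

```text
time_s: 7.32
position: [0.5465, -0.0453, 0.1783]
eef_rot: [2.667, 1.659, 0.001]
contact_force: [1.2, -0.1, -0.2]
opening: 0.0475
finger_force: 0.0
t 7.32 pos [ 0.5465 -0.0453  0.1783] turn [ 0.0003 -0.     -0.0012] shift now [ 0.8391 -0.612   0.3528] shift in target axes [ 0.8414 -0.6084  0.3533] F [ 1.24 -0.09 -0.2 ] open 0.0475 ff 0.0
```

```bash
python3 -m handwheel '[[[0.12,-0.087,0.04],[0,0,0]],[[0.12,-0.087,0.04],[0,0,0]],[[0.12,-0.087,0.04],[0,0,0]],[[0.12,-0.087,0.04],[0,0,0]],[[0.12,-0.087,0.04],[0,0,0]],[[0.12,-0.087,0.04],[0,0,0]],[[0.06,-0.045,0.02],[0,0,0]],[[0,0,0],[0,0,0]]]'
python3 -m handwheel '[[[0,0,0],[0,0,0]],[[0,0,0],[0,0,0]],[[0,0,0],[0,0,0]]]'
python3 -c "
from h import *
go([.502,.2105,.09],-26)
t=bot.read_camera('top')
h=cv2.cvtColor(t,cv2.COLOR_RGB2HSV);b=np.s_[250:280,345:410];m=np.zeros((480,640),bool);m[b]=((h[...,0]<8)|(h[...,0]>172))[b]&(h[...,1]>130)[b];print('red',*pca('top',m,.083))
for d in bot.outline_of('gauge','top')[:1]: print(pca('top',d['region'],.018))
for n in('thumb_top','jaw_face','fixed_face','fixed_jaw'): print(n,[(np.round(d['at'],4),round(d['score'],2)) for d in bot.place_of(n,'top')[:2]])
a=t[250:285,325:425];s=bot.read_camera('side')[270:370,290:400]
cv2.imwrite('pics/e.png',np.hstack([cv2.copyMakeBorder(cv2.resize(a,None,fx=4,fy=4,interpolation=2),0,260,0,0,0),cv2.resize(s,(400,400),interpolation=2)])[:,:,::-1])
"
```

```text
time_s: 7.98
position: [0.5021, 0.1969, 0.112]
eef_rot: [-2.653, -1.677, -0.0]
contact_force: [-0.5, 0.2, 0.8]
opening: 0.0481
finger_force: 0.0
time_s: 8.23
position: [0.5046, 0.1902, 0.1127]
eef_rot: [2.662, 1.666, 0.0]
contact_force: [0.7, 0.2, 0.6]
opening: 0.0481
finger_force: 0.0
t 8.23 pos [0.5046 0.1902 0.1127] turn [0.0003 0.0001 0.0005] shift now [ 0.0686 -0.0451  0.0909] shift in target axes [ 0.0685 -0.0451  0.091 ] F [0.75 0.17 0.58] open 0.0481 ff 0.0
red [ 0.5267 -0.1263] 7.3 [0.0131 0.0168] 26
(array([ 0.5293, -0.1868]), np.float64(91.3), array([0.0915, 0.2496]), 2542)
thumb_top [(array([ 0.5299, -0.1233,  0.0871]), 0.45)]
jaw_face [(array([ 0.5277, -0.1899,  0.0464]), 0.53), (array([0.5195, 0.2065, 0.0023]), 0.44)]
fixed_face [(array([0.4647, 0.4526, 0.0014]), 0.6), (array([ 0.5321, -0.2691,  0.0485]), 0.41)]
fixed_jaw [(array([ 0.5322, -0.2688,  0.0426]), 0.49)]
```

View pics/e.png

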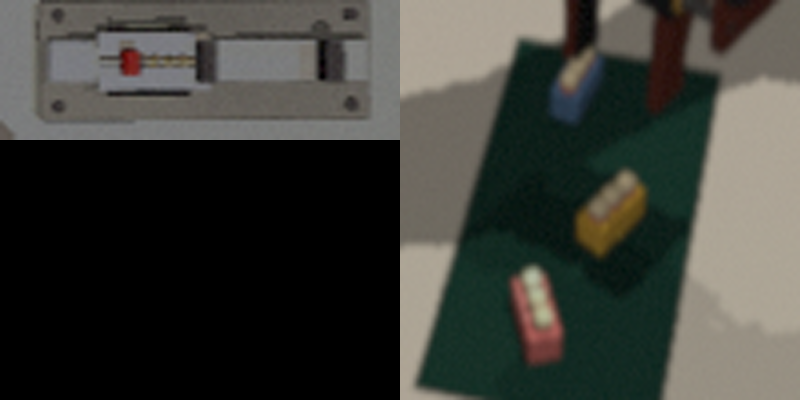

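The jaw is open: its face is at y≈-0.189 and the fixed face at -0.268. In the side crop the segment, at about (347,323) full-image, stands clear between the others. Next: position over it, then descend.

```bash
python3 -m handwheel '[[[0.034,-0.022,0.03],[0,0,0]],[[0.034,-0.023,0.03],[0,0,0]],[[0,0,0.03],[0,0,0]],[[0,0,0],[0,0,0]],[[0,0,0],[0,0,0]],[[0,0,0],[0,0,0]]]'
python3 -c "
from h import *
go([.502,.2105,.025],-26)
s=bot.read_camera('side')[250:370,280:400];a=bot.read_camera('top')[240:300,200:300]
cv2.imwrite('pics/f.png',cv2.resize(s,(600,600),interpolation=2)[:,:,::-1])
"
```

```text
time_s: 9.08
position: [0.5008, 0.2122, 0.0895]
eef_rot: [2.66, 1.671, -0.001]
contact_force: [0.3, 0.5, 0.4]
opening: 0.0483
finger_force: 0.0
t 9.08 pos [0.5008 0.2122 0.0895] turn [-0.0001  0.0002  0.0014] shift now [-0.004   0.0074  0.2581] shift in target axes [-0.0041  0.0073  0.2581] F [0.27 0.45 0.38] open 0.0483 ff 0.0
```

View pics/f.png

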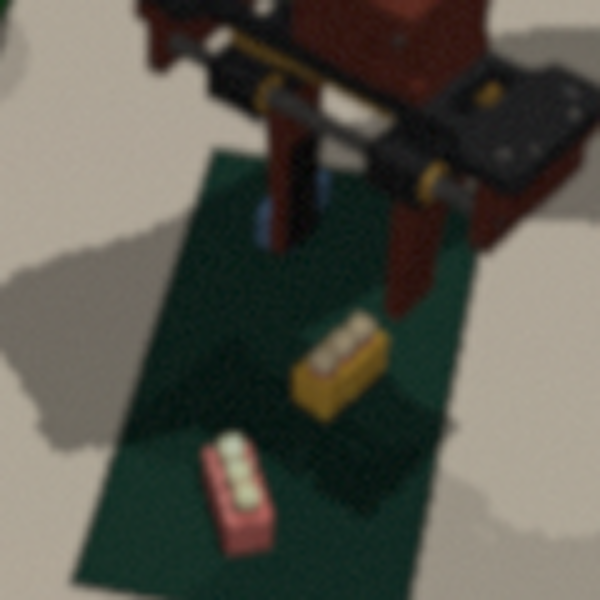

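The side crop shows the fingers above and on either side of the yellow segment, at about (340,370) in the crop, with the closing line across its width. Descending and gripping lightly.

```bash
python3 -m handwheel '[[[-0.004,0.006,0.06],[0,0,0]],[[0,0,0.06],[0,0,0]],[[0,0,0.05],[0,0,0]],[[0,0,0.04],[0,0,0]],[[0,0,0.03],[0,0,0]],[[0,0,0.018],[0,0,0]],[[0,0,0],[0,0,0]],[[0,0,0],[0,0,0]]]'
python3 -m handwheel '[[[0,0,0],[0,0,0]],[[0,0,0],[0,0,0]],[[0,0,0],[0,0,0]],[[0,0,0],[0,0,0]],[[0,0,0],[0,0,0]],[[0,0,0],[0,0,0]],[[0,0,0],[0,0,0]]]' 0.1 5
python3 -c "
from h import *
go([.502,.2105,.025],-26)"
```

```text
time_s: 9.85
position: [0.5019, 0.2109, 0.0254]
eef_rot: [-2.661, -1.671, 0.0]
contact_force: [0.7, -0.3, 0.3]
opening: 0.0479
finger_force: 0.0
time_s: 10.43
position: [0.502, 0.2108, 0.0256]
eef_rot: [2.661, 1.67, 0.001]
contact_force: [-0.2, -0.8, 2.6]
opening: 0.0179
finger_force: 5.0
t 10.43 pos [0.502  0.2108 0.0256] turn [ 0.0001 -0.0001  0.0013] shift now [-0.001   0.0004  0.0022] shift in target axes [-0.001   0.0004  0.0022] F [-0.18 -0.76  2.55] open 0.0179 ff 5.0
```

```bash
python3 -m handwheel '[[[0,0,-0.03],[0,0,0]],[[0,0,-0.08],[0,0,0]],[[0,0,-0.12],[0,0,0]],[[0,0,-0.12],[0,0,0]],[[0,0,-0.08],[0,0,-0.038]],[[0,0,-0.04],[0,0,-0.038]],[[0,0,0],[0,0,-0.038]],[[0,0,0],[0,0,-0.038]]]'
python3 -c "
from h import *
go([.5308,-.229,.13],1.5)"
```

```text
time_s: 11.1
position: [0.5023, 0.2109, 0.1445]
eef_rot: [2.183, 2.258, 0.003]
contact_force: [0.9, -0.4, 0.2]
opening: 0.018
finger_force: 5.0
t 11.1 pos [0.5023 0.2109 0.1445] turn [ 0.0007 -0.0001  0.0025] shift now [-1.7625  0.0541  0.0573] shift in target axes [-1.762   0.0678  0.0578] F [ 0.89 -0.41  0.18] open 0.018 ff 5.0
```

```bash
python3 -m handwheel '[[[-0.06,0.004,0],[0,0,0]],[[-0.11,0.005,0],[0,0,0]],[[-0.12,0.005,0],[0,0,0]],[[-0.12,0.005,0],[0,0,0]],[[-0.12,0.005,0],[0,0,0]],[[-0.12,0.005,0],[0,0,0]],[[-0.12,0.005,0],[0,0,0]],[[-0.12,0.005,0],[0,0,0]]]'
python3 -m handwheel '[[[-0.12,0.005,0],[0,0,0]],[[-0.12,0.005,0],[0,0,0]],[[-0.12,0.005,0],[0,0,0]],[[-0.12,0.005,0],[0,0,0]],[[-0.12,0.005,0],[0,0,0]],[[-0.12,0.005,0],[0,0,0]],[[-0.08,0,0],[0,0,0]],[[-0.04,0,0],[0,0,0]]]'
python3 -m handwheel '[[[0,0,0],[0,0,0]],[[0,0,0],[0,0,0]],[[0,0,0],[0,0,0]],[[0,0,0],[0,0,0]]]'
python3 -c "
from h import *
go([.5308,-.229,.063],1.5)"
```

```text
time_s: 11.77
position: [0.5176, -0.0129, 0.1433]
eef_rot: [2.19, 2.252, 0.0]
contact_force: [0.7, 0.5, -1.4]
opening: 0.0179
finger_force: 5.0
time_s: 12.43
position: [0.5306, -0.2247, 0.143]
eef_rot: [2.194, 2.248, -0.002]
contact_force: [0.2, -0.2, -0.3]
opening: 0.0177
finger_force: 5.0
time_s: 12.77
position: [0.5315, -0.219, 0.143]
eef_rot: [-2.187, -2.255, -0.001]
contact_force: [-0.4, 0.1, -1.1]
opening: 0.0179
finger_force: 5.0
t 12.77 pos [ 0.5315 -0.219   0.143 ] turn [ 0.     -0.0002  0.0014] shift now [-0.0401 -0.0039  0.3199] shift in target axes [-0.0399 -0.0037  0.32  ] F [-0.38  0.08 -1.12] open 0.0179 ff 5.0
```

```bash
python3 -m handwheel '[[[-0.02,-0.002,0.02],[0,0,0]],[[-0.02,-0.002,0.04],[0,0,0]],[[0,0,0.04],[0,0,0]],[[0,0,0.04],[0,0,0]],[[0,0,0],[0,0,0]],[[0,0,0],[0,0,0]],[[0,0,0],[0,0,0]]]'
python3 -c "
from h import *
go([.5308,-.229,.063],1.5)
s=bot.read_camera('side')[130:250,310:430];a=bot.read_camera('top')[240:300,325:425]
cv2.imwrite('pics/g.png',cv2.resize(s,(600,600),interpolation=2)[:,:,::-1])
"
```

```text
time_s: 13.35
position: [0.5306, -0.2309, 0.1076]
eef_rot: [-2.19, -2.252, -0.0]
contact_force: [0.2, 0.8, 0.1]
opening: 0.0178
finger_force: 5.0
t 13.35 pos [ 0.5306 -0.2309  0.1076] turn [-0.0001 -0.0001  0.0007] shift now [0.0074 0.0012 0.1785] shift in target axes [0.0075 0.0012 0.1785] F [0.24 0.82 0.11] open 0.0178 ff 5.0
```

View pics/g.png

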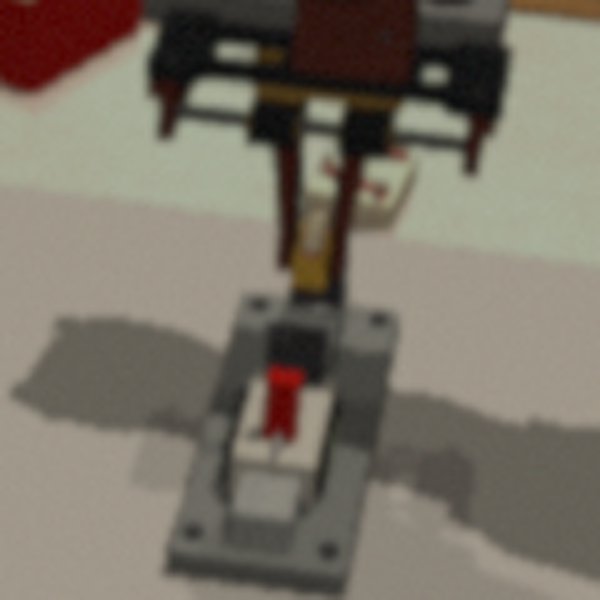

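The side crop shows the segment held upright between the fingers, at about (312,255) in the crop, behind the sliding jaw with the fixed jaw beyond it. Lowering it slowly.

```bash
python3 -m handwheel '[[[0.004,0,0.04],[0,0,0]],[[0.003,0,0.04],[0,0,0]],[[0,0,0.04],[0,0,0]],[[0,0,0.025],[0,0,0]],[[0,0,0.012],[0,0,0]],[[0,0,0.006],[0,0,0]],[[0,0,0],[0,0,0]],[[0,0,0],[0,0,0]]]'
python3 -m handwheel '[[[0,0,0.004],[0,0,0]],[[0,0,0.004],[0,0,0]],[[0,0,0.004],[0,0,0]],[[0,0,0],[0,0,0]],[[0,0,0],[0,0,0]]]'
python3 -c "
from h import *
go([.5308,-.229,.063],1.5)"
```

```text
time_s: 14.12
position: [0.5306, -0.2294, 0.0672]
eef_rot: [2.19, 2.252, 0.0]
contact_force: [0.0, 0.1, -1.3]
opening: 0.0177
finger_force: 5.0
time_s: 14.53
position: [0.5304, -0.2294, 0.0641]
eef_rot: [2.19, 2.252, -0.0]
contact_force: [-0.1, -0.7, -0.2]
opening: 0.018
finger_force: 5.0
t 14.53 pos [ 0.5304 -0.2294  0.0641] turn [0.     0.     0.0005] shift now [0.0017 0.0016 0.0045] shift in target axes [0.0017 0.0016 0.0045] F [-0.07 -0.7  -0.23] open 0.018 ff 5.0
```

```bash
python3 -m handwheel '[[[0,0,0.003],[0,0,0]],[[0,0,0.002],[0,0,0]],[[0,0,0],[0,0,0]]]'
python3 -m handwheel '[[[0,0,0.002],[0,0,0]],[[0,0,0],[0,0,0]]]'
python3 -m handwheel '[[[0,0,0.002],[0,0,0]],[[0,0,0],[0,0,0]]]'
```

```text
time_s: 14.78
position: [0.5304, -0.2294, 0.0627]
eef_rot: [-2.19, -2.252, 0.0]
contact_force: [0.1, 0.3, -0.9]
opening: 0.0181
finger_force: 5.0
time_s: 14.95
position: [0.5305, -0.2294, 0.0625]
eef_rot: [2.19, 2.252, -0.0]
contact_force: [-0.9, -0.0, 2.0]
opening: 0.0174
finger_force: 5.0
time_s: 15.12
position: [0.5304, -0.2295, 0.0622]
eef_rot: [2.19, 2.252, -0.0]
contact_force: [-2.2, 0.6, 5.4]
opening: 0.0179
finger_force: 5.0
```

```bash
python3 -m handwheel '[[[0,0,-0.002],[0,0,0]],[[0,0,0],[0,0,0]]]'
python3 -m handwheel '[[[0,0,0],[0,0,0]],[[0,0,0],[0,0,0]],[[0,0,0],[0,0,0]],[[0,0,0],[0,0,0]],[[0,0,0],[0,0,0]],[[0,0,0],[0,0,0]]]' 0.5
python3 -m handwheel '[[[0,0,-0.03],[0,0,0]],[[0,0,-0.05],[0,0,0]],[[0,0,-0.08],[0,0,0]],[[0,0,-0.08],[0,0,0]],[[0,0,-0.08],[0,0,0]],[[0,0,-0.08],[0,0,0]],[[0,0,0],[0,0,0]],[[0,0,0],[0,0,0]]]'
python3 -c "
from h import *
go([.5275,-.085,.16],1.5)"
```

```text
time_s: 15.28
position: [0.5305, -0.2294, 0.0624]
eef_rot: [2.19, 2.252, 0.0]
contact_force: [-1.0, -0.3, -0.6]
opening: 0.0179
finger_force: 5.0
time_s: 15.78
position: [0.5304, -0.2294, 0.0623]
eef_rot: [-2.19, -2.252, -0.0]
contact_force: [0.2, 0.2, -0.1]
opening: 0.044
finger_force: 0.0
time_s: 16.45
position: [0.5313, -0.2297, 0.1645]
eef_rot: [2.188, 2.25, 0.002]
contact_force: [-0.4, 0.3, -0.6]
opening: 0.0439
finger_force: 0.0
t 16.45 pos [ 0.5313 -0.2297  0.1645] turn [0.001  0.0005 0.0005] shift now [0.579  0.0009 0.0169] shift in target axes [ 0.579  -0.      0.0179] F [-0.35  0.33 -0.58] open 0.0439 ff 0.0
```

```bash
python3 -m handwheel '[[[0.06,0,0],[0,0,0]],[[0.1,0,0],[0,0,0]],[[0.1,0,0],[0,0,0]],[[0.1,0,0],[0,0,0]],[[0.1,0,0],[0,0,0]],[[0.08,0,0],[0,0,0]],[[0.04,0,0],[0,0,0]],[[0,0,0],[0,0,0]]]' 0
python3 -m handwheel '[[[0,0,0],[0,0,0]],[[0,0,0],[0,0,0]],[[0,0,0],[0,0,0]]]'
python3 -c "
from h import *
go([.5275,-.085,.082],1.5)
t=bot.read_camera('top');s=bot.read_camera('side')
print([(np.round(d['at'],4),round(d['score'],2)) for n in('yellow_segment','jaw_face') for d in bot.place_of(n,'top')[:2]])
cv2.imwrite('pics/k.png',cv2.vconcat([cv2.resize(t[250:285,325:425],None,fx=7,fy=7,interpolation=2),cv2.resize(s[150:200,320:420],None,fx=7,fy=7,interpolation=2)])[:,:,::-1])"
```

```text
time_s: 17.12
position: [0.5261, -0.0819, 0.162]
eef_rot: [-2.185, -2.256, -0.0]
contact_force: [-0.1, 0.3, 0.0]
opening: 0.0003
finger_force: 0.0
time_s: 17.37
position: [0.5263, -0.0862, 0.1621]
eef_rot: [2.193, 2.25, -0.001]
contact_force: [-0.3, -0.2, 0.3]
opening: 0.0004
finger_force: 0.0
t 17.37 pos [ 0.5263 -0.0862  0.1621] turn [-0.0001  0.0002 -0.0001] shift now [0.0048 0.0052 0.3202] shift in target axes [0.0046 0.0051 0.3202] F [-0.34 -0.22  0.32] open 0.0004 ff 0.0
[(array([ 0.5319, -0.2281,  0.0419]), 0.42)]
```

View pics/k.png

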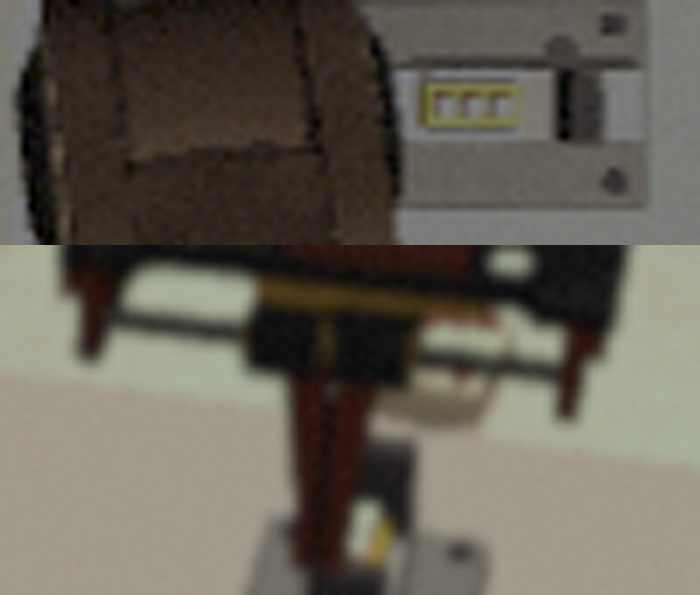

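The top crop shows the segment standing teeth up, centred on the beam and lengthwise between the jaws, released. I'm descending behind the thumb, then pushing shut.

```bash
python3 -m handwheel '[[[0.004,0.005,0.06],[0,0,0]],[[0,0,0.07],[0,0,0]],[[0,0,0.07],[0,0,0]],[[0,0,0.06],[0,0,0]],[[0,0,0.04],[0,0,0]],[[0,0,0.02],[0,0,0]],[[0,0,0],[0,0,0]],[[0,0,0],[0,0,0]]]'
python3 -m handwheel '[[[-0.03,0,0],[0,0,0]],[[-0.03,0,0],[0,0,0]],[[-0.02,0,0],[0,0,0]],[[-0.02,0,0],[0,0,0]],[[-0.02,0,0],[0,0,0]],[[-0.02,0,0],[0,0,0]],[[-0.02,0,0],[0,0,0]],[[0,0,0],[0,0,0]]]'
python3 -m handwheel '[[[-0.016,0,0],[0,0,0]],[[-0.016,0,0],[0,0,0]],[[-0.01,0,0],[0,0,0]],[[0,0,0],[0,0,0]],[[0,0,0],[0,0,0]]]'
python3 -c "
from h import *
go([.5275,-.150,.082],1.5);F=[bot.read_state()['contact_force'][1]]
for i in range(3): bot.read_camera('top');F.append(bot.read_state()['contact_force'][1])
print(F)"
```

```text
time_s: 18.23
position: [0.5279, -0.0834, 0.0826]
eef_rot: [2.19, 2.252, 0.0]
contact_force: [-0.8, -0.5, 0.1]
opening: 0.0006
finger_force: 0.0
time_s: 18.9
position: [0.5287, -0.1248, 0.0823]
eef_rot: [2.191, 2.251, -0.001]
contact_force: [-0.1, -0.0, -0.7]
opening: 0.0004
finger_force: 0.0
time_s: 19.32
position: [0.5289, -0.1342, 0.0822]
eef_rot: [2.191, 2.252, -0.001]
contact_force: [-0.8, 0.3, 0.3]
opening: 0.0006
finger_force: 0.0
t 19.32 pos [ 0.5289 -0.1342  0.0822] turn [-0.0001  0.0001  0.0005] shift now [-0.0629 -0.0073  0.001 ] shift in target axes [-0.0629 -0.0072  0.0009] F [-0.84  0.28  0.33] open 0.0006 ff 0.0
[np.float64(0.2814500626110482), np.float64(-0.6760241006547795), np.float64(-0.3356041827930754), np.float64(-0.5261091361789163)]
```

```bash
cat > f.py <<'E'
from h import *
F=[bot.read_state()['contact_force'][1]]
for i in range(5): bot.read_camera('top');F.append(bot.read_state()['contact_force'][1])
print("y",bot.read_state()['position'][1].round(4),"Fy",np.mean(F).round(2),"t",bot.read_state()['time_s'])
E
for i in 1; do python3 -m handwheel '[[[-0.012,0,0],[0,0,0]],[[-0.012,0,0],[0,0,0]],[[-0.008,0,0],[0,0,0]],[[0,0,0],[0,0,0]]]' >/dev/null; python3 f.py; done
python3 -m handwheel '[[[-0.008,0,0],[0,0,0]],[[0,0,0],[0,0,0]]]' >/dev/null; python3 f.py
python3 -m handwheel '[[[-0.008,0,0],[0,0,0]],[[0,0,0],[0,0,0]]]' >/dev/null; python3 f.py
python3 -m handwheel '[[[-0.008,0,0],[0,0,0]],[[0,0,0],[0,0,0]]]' >/dev/null; python3 f.py
```

```text
y -0.142 Fy -0.34 t 20.05
y -0.144 Fy 0.16 t 20.4667
y -0.146 Fy 0.64 t 20.8833
y -0.1477 Fy 1.94 t 21.3
```

```bash

python3 -m handwheel '[[[-0.008,0,0],[0,0,0]],[[0,0,0],[0,0,0]]]' >/dev/null; python3 f.py
python3 -m handwheel '[[[-0.006,0,0],[0,0,0]],[[0,0,0],[0,0,0]]]' >/dev/null; python3 f.py
```

```text
y -0.1497 Fy 2.1 t 21.7167
y -0.1513 Fy 2.92 t 22.1333
```

```bash

python3 -m handwheel '[[[-0.005,0,0],[0,0,0]],[[-0.004,0,0],[0,0,0]],[[0,0,0],[0,0,0]]]' >/dev/null; sed -i 's/range(5)/range(11)/' f.py; python3 f.py
```

```text
y -0.1536 Fy 3.71 t 22.9333
```

```bash

python3 -m handwheel '[[[-0.002,0,0],[0,0,0]],[[0,0,0],[0,0,0]],[[0,0,0],[0,0,0]],[[0,0,0],[0,0,0]],[[0,0,0],[0,0,0]],[[0,0,0],[0,0,0]],[[0,0,0],[0,0,0]],[[0,0,0],[0,0,0]]]' >/dev/null; sed -i 's/range(11)/range(19)/' f.py; python3 f.py
```

```text
y -0.1541 Fy 4.11 t 24.55
```

Held at about 4 N (half travel) for more than a second. Now I back off gently in +y, then go up.

```bash

python3 -m handwheel '[[[0.008,0,0],[0,0,0]],[[0.008,0,0],[0,0,0]],[[0.008,0,0],[0,0,0]],[[0.01,0,0],[0,0,0]],[[0.02,0,0],[0,0,0]],[[0.03,0,0],[0,0,0]],[[0.03,0,0],[0,0,0]],[[0,0,0],[0,0,0]]]'
python3 -m handwheel '[[[0,0,-0.06],[0,0,0]],[[0,0,-0.1],[0,0,0]],[[0,0,-0.12],[0,0,0]],[[0.1,0,-0.1],[0,0,0]],[[0.15,0,0],[0,0,0]],[[0.15,0,0],[0,0,0]],[[0.1,0,0],[0,0,0]],[[0,0,0],[0,0,0]]]'
python3 -c "
from h import *
t=bot.read_camera('top');s=bot.read_camera('side')
cv2.imwrite('pics/z.png',cv2.vconcat([cv2.resize(t[250:285,325:425],None,fx=6,fy=6,interpolation=2),cv2.resize(s[150:210,320:420],None,fx=6,fy=6,interpolation=2)])[:,:,::-1])"
```

```text
time_s: 25.22
position: [0.5288, -0.1235, 0.0824]
eef_rot: [-2.187, -2.254, -0.001]
contact_force: [-0.8, 0.6, 0.2]
opening: 0.0005
finger_force: 0.0
time_s: 25.88
position: [0.525, 0.0058, 0.1781]
eef_rot: [-2.181, -2.26, -0.004]
contact_force: [0.3, 1.4, 0.7]
opening: 0.001
finger_force: 0.0
```

View pics/z.png

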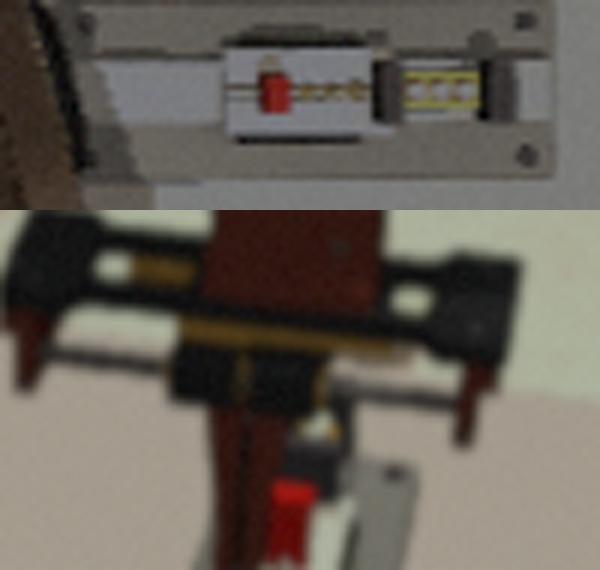

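The top crop shows both jaws closed on the ends of the yellow segment, which stands teeth up. The thumb is back at rest and the robot is clear, so I'm handing in.

```bash
python3 -c "
from plant import bot
print(bot.sign_off())"
```

```text
the job is handed in; nothing more can be done
None
```

The yellow segment stands teeth up on the beam with both jaws closed on its ends; I held about 4 N on the thumb piece (half its travel) for over a second, then backed off and handed in at about 26 s, with no verdict returned.

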